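Slide the sprung foot out of the stock cluster to the stop bar

ROBOT

A 6-joint arm with a two-finger parallel gripper is mounted at the origin on the work surface. World frame = base frame: x ahead of the robot, y to its left, z up, the work surface at z = 0. Lengths are in m, angles in rad, forces in N, time in s.
With the tool pointing down it reaches from about 0.25 to 0.775 m from the base axis. Payload 4 kg.
Tool frame: the origin (TCP) lies at the centre of the arm's flange, where the gripper is bolted on; the fingertips stand 199 mm ahead of it and the grasp point (between the pads) lies 180 mm ahead of it (robot.tcp_to_tips is the z of the fingertips in the tool frame, in m); z points along the fingers, y is the line along which they close (so a half turn about z gives the same grasp; the last joint's range is limited). The gripper opens to 94 mm and grips with 3 to 60 N. Pads are 16 mm wide; open, the fingers measure 119 mm over their backs; the gripper's body (75 mm by 177 mm) begins 78 mm behind the grasp point.
Start: joints at [1.238, 0.087, 1.371, -0, 1.684, -0.103], TCP at [0.125, 0.536, 0.405] pointing down, gripper open.
Joint ranges: [-3.1, 3.1], [-0.76, 2.03], [0.27, 2.55], [-1.08, 4.22], [0.17, 2.65], [-2.57, 2.57]. Speed limits (rad/s): [2.79, 2.79, 3.14, 3.14, 3.14, 3.14].

INTERFACE

Orientations are given as [roll, pitch, yaw] about the fixed x, y, z axes, in that order (R = Rz(yaw) Ry(pitch) Rx(roll)).
In Python, from bench import robot gives the robot as it stands.
- The arm moves only by the tool play_rows, never from a script. Its arguments are lists of equal length, an entry for each row: "translation": the shift along the tool's x, y, z scaled (see below), a list of three; "twist": the turn, a rotation vector about the tool's x, y, z scaled (see below), a list of three; "gripper": the opening, from -1 (shut) to 1 (fully open). A call has 1 to 8 rows; each row shifts and turns the commanded pose from where the row before left it, along the tool's axes as they then stand; what a row does not reach is not made up. The controller multiplies each number of a shift by 0.04 m and each number of a turn by 0.1 rad. A row lasts 1/10 s, in which the tool goes at most 50 mm and 8.59 degrees, less where a joint would pass 70% of its speed; a pose out of reach is approached as far as the arm can. A call with a number of a shift or a turn outside -1 to 1 is refused whole. A call with a gripper value outside its range is refused whole. The fingers move at their own pace and stop on an object; the grip force is fixed at half the most. Time passes only in rows, so rows that do not move let the fingers close. It gives the time, the measured TCP pose, the force, the opening and the grip force at its end, in the units of the state.
- robot.get_obs(): the state, without advancing time (a new reading comes with each control period).
- robot.snapshot(name): name is "scene" or "top"; returns the picture (480x640x3 uint8, red, green, blue); there is no depth.
- robot.camera_model(name): a dict with "camera_matrix" (3x3 intrinsics, pixels), "rvec" (rotation vector, rad) and "tvec" (3), from world to camera coordinates, as OpenCV has them. Camera axes: x right, y down, z forward; pixel columns grow to the right and rows downward; lengths in m; the calibration is good to about 2 mm. A picture is of the moment at which its call begins. camera_model takes no time and is no camera call.
- robot.close_job(): hands the job in; it is judged then, once.
Trained networks look in the newest picture that a camera, given by its name, has taken for a name from the list of things; names that differ only in an ending like _2 or _b are one class to them, and where a whole thing is asked for, a point or a joint stands for the part that bears it (a point fixed in the world has none). Each returns a list of dicts, best first, with "score" (0 to 1); they miss things now and then, are a little off and sometimes report something else, mostly with a low value. They report only what shows in the picture. A call takes as long as a camera call. They do not tell look-alikes from the thing itself.
- robot.recognise(name, camera): "centre" ([x, y, z] in m, in world coordinates, good to about 4 mm: the middle of the surface that is visible of it).
- robot.spot_point(name, camera): "centre" ([x, y, z] in m, in world coordinates, good to about 4 mm: a listed point, or the origin of a listed thing).
The state is a dict: "time": time; "joint_positions": joint angles; "qvel": joint speeds; "joint_torque": joint torques, N m; "tool_pos": TCP position; "ee_rot": TCP orientation; "wrist_force": force on the tool from outside, world axes, zero at the start; "wrist_torque": the same for the moment, N m; "width": finger opening in m; "finger_force": force on a finger pad.
Only numpy, scipy, OpenCV 4.12 (cv2) and the standard library are available. Lean on these libraries where they do the work, as an engineer would, in place of code of your own. Each camera call takes 0.05 s, during which the arm holds its last target. There are 200 camera calls.

TASK

Separate the one round-capped, sprung levelling foot from the touching cluster of plain square feet in the three-sided rack: press down gently on its cap and slide it along the bench, out through the open side and well clear of the cluster, without lifting or tipping it and without shifting the other feet. Then slide it on across the bench until one of its sides lies flush against a long side of the steel stop bar, still clear of the cluster, and let go. Do not press on it hard (stay below 20 N), and leave the tin, screwdriver, glue bottle, brass collar and black disc where they are.

Things in the scene. Friction and masses are not known exactly. Their poses are not given: they have to be found in the camera images.
- foot: The sprung levelling foot to take out: square aluminium base 54 x 54 x 10 mm with a slick nylon sole (friction about 0.3), a round flat cap above it on a screw stem. 0.24 kg, varying by a quarter. Stands in one of the three places of the row at the rack's open side, square to the rack. Origin: centre of its underside; z up, x and y square to its sides.
- foot_axis (a point): Point on the foot's axis 18 mm above its underside: the lowest the cap's top can be. The real height, set by hand, is not measured: the top is 0 to 14 mm above this point, so feel for it. Cap 48 mm across, rubber top (friction 1). It gives 2 mm on a spring (2 N preload, 6 N per mm), then is solid at 14 N. Pressing its middle with 6 to 10 N is enough to drag the foot.
- plain1: Plain square solid aluminium foot 54 x 54 x 34 mm with a rubber top, about 0.25 kg, loose on the bench, in the row at the open side of the rack. Origin: centre of its underside. Must not be shifted.
- plain2: As plain1, also in the row at the open side.
- plain3: As plain1, in the row at the rack's closed back.
- plain4: As plain1, in the row at the rack's closed back.
- plain5: As plain1, in the row at the rack's closed back.
- rack: Three-sided plywood rack fixed to the bench, no floor: walls 6 mm thick, 22 mm high at its +x (back), +y and -y sides; its -x side is open. Six feet stand touching (gaps 0.4 mm) in it: rows at x = -27.2 mm (open side) and +27.2 mm (back), at y = -54.4, 0 and +54.4 mm. Origin: on the bench at the middle of these six; x points to the back.
- stop: Steel stop bar fixed to the bench, 180 mm long (its x axis), 24 mm wide (y) and 24 mm high, left or right of the space in front of the rack, running roughly away from the robot. Origin: centre of its underside. A foot flush against its long face has its centre 39 mm from the bar's centre line.
- tin: Closed steel tin, 72 mm across and 55 mm tall, loose, on the other side from the stop bar. Leave alone. Origin: centre of its underside.
- driver: Screwdriver with blue handle lying loose on the bench beyond the rack's left. Leave alone.
- glue: White glue bottle, 48 mm across and 130 mm tall, standing loose beyond the rack's right. Leave alone. Origin: centre of its underside.
- collar: Brass collar (ring) 60 mm across, 20 mm high, lying loose far to the right. Leave alone. Origin: centre of its underside.
- record: Black disc with a red label, 175 mm across, 4 mm thick, lying loose to the left near the robot. Leave alone. Origin: centre of its underside.
Mind the look-alikes: they are no part of the job. Several things have the shape of the stop; the one meant has the colours described above.

How it is judged:
By the outcome, as a careful person would: the job done as asked, in the order asked, and still so for the second after the job is handed in, with the robot touching nothing.
It also fails if it takes over 67 s, if anything falls off the work surface, if the arm or the gripper's body presses on something with over 40 N, if the wrist force passes 120 N, or if a joint passes its speed limit or range.

## Working session

There is one attempt and no reset: what is moved stays moved. The work goes in short steps, Python scripts to look and compute and a tool call to move; the robot and the scene stay as the last step left them, time stands still between calls to the robot, and variables do not carry over. Pictures are saved under pics/ and viewed, at most 10 in all, crops included, and the job is handed in when it is done.

Besides the shell and the picture viewer there is one more tool, called as name(argument=value, ...), one argument or row to a line, values as JSON. play_rows: Moves the arm, as the interface text tells. Its arguments: {"type":"object","properties":{"translation":{"type":"array","items":{"type":"array","items":{"type":"number","minimum":-1,"maximum":1}}},"twist":{"type":"array","items":{"type":"array","items":{"type":"number","minimum":-1,"maximum":1}}},"gripper":{"type":"array","items":{"type":"number"}}},"required":["translation","twist","gripper"]}

```bash
mkdir -p pics; cat > h.py <<'E'
import numpy as np, cv2
from bench import robot
def proj(cam,P):
    m=robot.camera_model(cam)
    return cv2.projectPoints(np.float64(P).reshape(-1,1,3),np.float64(m['rvec']),np.float64(m['tvec']),np.float64(m['camera_matrix']),None)[0].reshape(-1,2)
def back(cam,uv,z):
    m=robot.camera_model(cam);R=cv2.Rodrigues(np.float64(m['rvec']))[0];t=np.float64(m['tvec']).ravel();K=np.float64(m['camera_matrix'])
    c=-R.T@t; out=[]
    for u,v in np.atleast_2d(uv):
        d=R.T@np.linalg.inv(K)@[u,v,1]; out.append(c+d*(z-c[2])/d[2])
    return np.array(out)
E
python3 - <<'E'
from h import *
for c in ("scene","top"):
    cv2.imwrite(f"pics/{c}0.png",robot.snapshot(c)[:,:,::-1])
    for n in ("foot","foot_axis","plain1","rack","stop","tin"):
        print(c,n,[(np.round(d['centre'],3).tolist(),round(d['score'],2)) for d in robot.spot_point(n,c)])
o=robot.get_obs();print(o)
E
```

```text
scene foot [([0.596, -0.062, 0.001], 0.63)]
scene foot_axis [([0.59, -0.068, 0.018], 0.85)]
scene plain1 [([0.659, -0.017, 0.003], 0.91), ([0.648, -0.067, 0.002], 0.75), ([0.608, -0.01, 0.0], 0.73), ([0.614, 0.047, -0.001], 0.59), ([0.662, 0.037, -0.001], 0.59)]
scene rack []
scene stop [([0.368, 0.056, -0.003], 0.58)]
scene tin [([0.47, 0.214, -0.001], 0.88)]
top foot [([0.593, -0.063, -0.001], 0.65), ([0.596, -0.063, 0.018], 0.25)]
top foot_axis [([0.595, -0.062, 0.018], 0.78), ([0.665, 0.037, -0.0], 0.56)]
top plain1 [([0.615, 0.044, 0.0], 0.93), ([0.646, -0.069, 0.002], 0.9), ([0.693, -0.312, 0.003], 0.71), ([0.665, 0.037, -0.001], 0.66), ([0.602, -0.007, 0.002], 0.56)]
top rack []
top stop [([0.464, -0.244, -0.0], 0.82), ([0.37, 0.059, 0.001], 0.64)]
top tin [([0.468, 0.221, 0.002], 0.88), ([0.593, -0.062, -0.0], 0.42), ([0.601, -0.007, 0.003], 0.32)]
{'time': 0.7, 'joint_positions': array([ 1.23792898e+00,  8.71616523e-02,  1.37068287e+00,  7.80237064e-06,
        1.68361553e+00, -1.03085585e-01]), 'qvel': array([ 6.18171448e-04,  1.09953020e-03, -3.52170398e-05,  3.51156203e-05,
        1.08157696e-03, -1.48418778e-04]), 'joint_torque': array([ 7.49901428e-04, -3.39899325e+01, -3.02520132e+01,  7.20070512e-02,
        2.32704228e-02, -1.39685596e-05]), 'tool_pos': array([0.12526363, 0.5355369 , 0.40473556]), 'ee_rot': array([3.14145995e+00, 5.93423610e-06, 2.91181177e+00]), 'wrist_force': array([-0.24341624,  0.76020764,  0.30070166]), 'wrist_torque': array([ 0.00423301, -0.02924477,  0.02418749]), 'finger_force': 0.0, 'width': 0.09365419324626349}
```

View pics/top0.png

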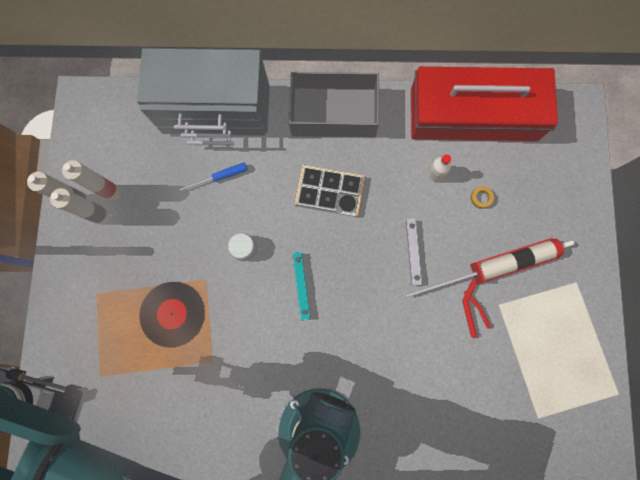

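View pics/scene0.png

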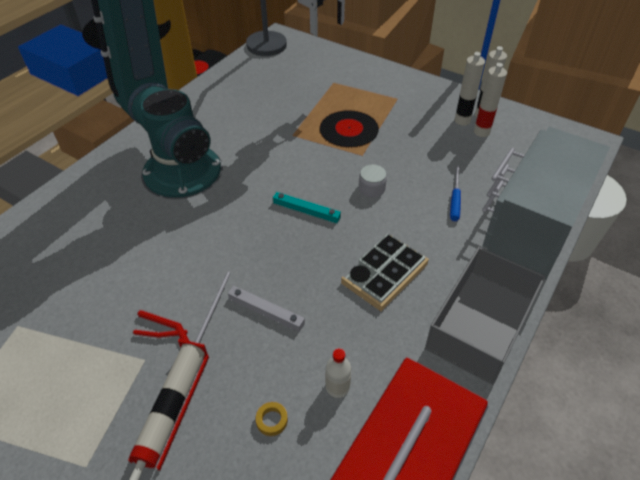

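```bash
python3 - <<'E'
from h import *
im=cv2.imread("pics/top0.png")
a=cv2.resize(im[158:222,288:372],None,fx=7,fy=7,interpolation=cv2.INTER_CUBIC)
b=cv2.resize(im[210:295,395:435],None,fx=5,fy=5,interpolation=cv2.INTER_CUBIC)
c=np.zeros((450,800,3),np.uint8);c[:448,:588]=a;c[:425,592:792]=b
cv2.imwrite("pics/crop.png",c)
s=im[205:300,400:430].astype(int)
m=((s.min(2)>135)&(s.max(2)-s.min(2)<40)).astype(np.uint8)
n,l,st,ce=cv2.connectedComponentsWithStats(m);k=1+st[1:,4].argmax();print(st[k])
p=np.argwhere(l==k)[:,::-1]+[400,205]
w=back("top",p,.024)[:,:2]
r=cv2.minAreaRect(np.float32(w*1000));print(r, cv2.boxPoints(r))
u,sv,vt=np.linalg.svd(w-w.mean(0));print(w.mean(0),vt[0],np.arctan2(vt[0,1],vt[0,0]))
E
```

```text
[   0    0   30   95 2353]
((466.54315185546875, -242.40185546875), (78.7160415649414, 256.1265563964844), 89.9149169921875) [[ 338.42157 -281.56967]
 [ 594.54785 -281.95   ]
 [ 594.66473 -203.23404]
 [ 338.53845 -202.8537 ]]
[ 0.46878834 -0.23845143] [-0.99941907  0.03408117] 3.1075048825041796
```

View pics/crop.png

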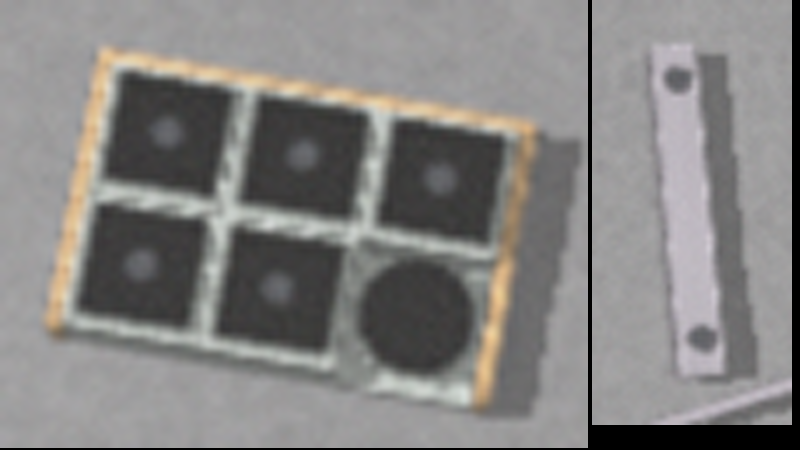

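```bash
python3 - <<'E'
from h import *
d=np.array([(167,131),(303,155),(441,179),(141,265),(277,289)])+.0
W=back("top",d/7+[287.57,157.57],.034)[:,:2]
L=np.array([(27.2,54.4),(27.2,0),(27.2,-54.4),(-27.2,54.4),(-27.2,0)])/1000
cL,cW=L.mean(0),W.mean(0);H=(L-cL).T@(W-cW);th=np.arctan2(H[0,1]-H[1,0],H[0,0]+H[1,1])
R=np.array([[np.cos(th),-np.sin(th)],[np.sin(th),np.cos(th)]]);t=cW-R@cL
print("rack",t,th,"res",np.abs(W-(L@R.T+t)).max());print("foot by rack",R@[-.0272,-.0544]+t)
print("cap ray",[back("top",[415/7+287.57,317/7+157.57],z)[0,:2] for z in (.018,.032)])
b=np.array([(652,43),(694,43),(722,374),(677,376)])
B=back("top",(b-[592,0])/5+[394.6,209.6],.024)[:,:2];print(B)
ax=(B[0]+B[1]-B[2]-B[3]);print("bar",B.mean(0),np.arctan2(ax[1],ax[0]),np.hypot(*ax)/2,np.hypot(*(B[0]-B[1])))
for n in("top","scene"):
  print(n,back(n,[(0,0)],0)[0])if 0 else None
o=robot.get_obs();print(o['tool_pos'],o['time'])
E
```

```text
rack [ 0.63027363 -0.00915097] -0.15741504797246772 res 0.00040012768496304127
foot by rack [ 0.59488188 -0.05861433]
cap ray [array([ 0.59726222, -0.05858826]), array([ 0.5936687 , -0.05822763])]
[[ 0.55644479 -0.22101796]
 [ 0.55694826 -0.2437127 ]
 [ 0.37822536 -0.25722319]
 [ 0.37658633 -0.23349809]]
bar [ 0.46705119 -0.23886299] 0.07235525551582411 0.17976102359334487 0.022700328620341728
[0.12526363 0.5355369  0.40473556] 0.7
```

play_rows(
  translation=[
    [0, 0, 0],
    [-0.7, -0.64, 0],
    [-0.7, -0.64, 0],
    [-0.7, -0.64, 0],
    [-0.7, -0.64, 0],
    [-0.7, -0.64, 0],
    [-0.7, -0.64, 0],
    [-0.7, -0.64, 0],
  ],
  twist=[
    [0, 0, -0.72],
    [0, 0, 0],
    [0, 0, 0],
    [0, 0, 0],
    [0, 0, 0],
    [0, 0, 0],
    [0, 0, 0],
    [0, 0, 0],
  ],
  gripper=[-1, -1, -1, -1, -1, -1, -1, -1],
)

```text
time: 1.5
tool_pos: [0.2913, 0.3264, 0.4049]
ee_rot: [3.141, 0.001, 2.984]
wrist_force: [0.7, 0.1, -0.1]
width: 0.0333
finger_force: 0.0
```

play_rows(
  translation=[
    [-0.7, -0.64, 0],
    [-0.7, -0.64, 0],
    [-0.7, -0.64, 0],
    [-0.7, -0.64, 0],
    [-0.7, -0.64, 0],
    [-0.7, -0.64, 0],
    [-0.7, -0.64, 0],
    [-0.7, -0.64, 0],
  ],
  twist=[
    [0, 0, 0],
    [0, 0, 0],
    [0, 0, 0],
    [0, 0, 0],
    [0, 0, 0],
    [0, 0, 0],
    [0, 0, 0],
    [0, 0, 0],
  ],
  gripper=[-1, -1, -1, -1, -1, -1, -1, -1],
)

```text
time: 2.3
tool_pos: [0.4804, 0.0888, 0.4049]
ee_rot: [3.141, 0.001, 2.983]
wrist_force: [0.6, -0.0, -0.5]
width: 0.0006
finger_force: 0.0
```

play_rows(
  translation=[
    [-0.7, -0.64, 0],
    [-0.7, -0.64, 0],
    [-0.7, -0.64, 0],
    [-0.5, -0.5, 0],
    [0, 0, 0],
    [0, 0, 0],
  ],
  twist=[
    [0, 0, 0],
    [0, 0, 0],
    [0, 0, 0],
    [0, 0, 0],
    [0, 0, 0],
    [0, 0, 0],
  ],
  gripper=[-1, -1, -1, -1, -1, -1],
)

```text
time: 2.9
tool_pos: [0.5673, -0.0219, 0.4043]
ee_rot: [3.141, -0.001, 2.983]
wrist_force: [-0.5, 0.4, -0.1]
width: 0.0008
finger_force: 0.0
```

play_rows(
  translation=[
    [-0.41, -0.4, 0],
    [-0.41, -0.4, 0.4],
    [0, 0, 0.8],
    [0, 0, 0.8],
    [0, 0, 0.8],
    [0, 0, 0.8],
    [0, 0, 0.2],
    [0, 0, 0],
  ],
  twist=[
    [0, 0, 0],
    [0, 0, 0],
    [0, 0, 0],
    [0, 0, 0],
    [0, 0, 0],
    [0, 0, 0],
    [0, 0, 0],
    [0, 0, 0],
  ],
  gripper=[-1, -1, -1, -1, -1, -1, -1, -1],
)

```text
time: 3.7
tool_pos: [0.5938, -0.0572, 0.2516]
ee_rot: [3.141, -0.003, 2.985]
wrist_force: [0.8, 0.2, -0.6]
width: 0.0006
finger_force: 0.0
```

```bash
python3 - <<'E'
from h import *
im=robot.snapshot("scene")[:,:,::-1]
a=cv2.resize(im[200:315,310:450],None,fx=4,fy=4,interpolation=cv2.INTER_CUBIC)
cv2.imwrite("pics/near.png",a)
o=robot.get_obs();print(o['tool_pos'],o['ee_rot'],o['joint_positions'],o['wrist_force'])
p=o['tool_pos']-[0,0,.199];print((proj("scene",[p,[p[0],p[1],.018],[p[0],p[1],.032]])-[310,200])*4)
E
```

```text
[ 0.59455516 -0.05760605  0.25355591] [3.14140355e+00 6.01066644e-04 2.98487111e+00] [-1.91537166e-01  2.65635083e-01  1.46897620e+00  2.12777211e-04
  1.40638725e+00 -1.60564677e+00] [-1.00234221 -0.24906886  0.18548235]
[[204.87403109 253.8069616 ]
 [201.76281428 294.51171673]
 [202.93817033 279.13426698]]
```

View pics/near.png

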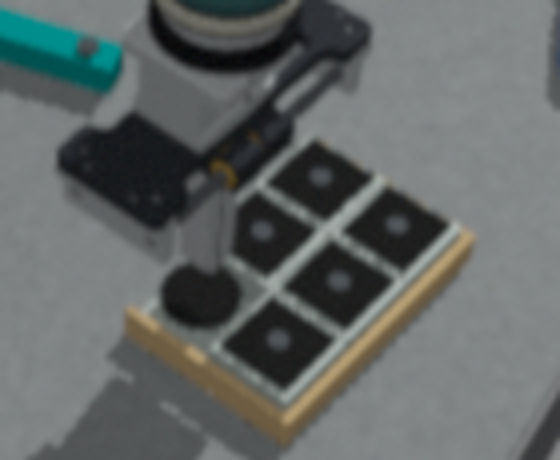

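play_rows(
  translation=[
    [0, 0, 0.2],
    [0, 0, 0.15],
    [0, 0, 0],
    [0, 0, 0],
    [0, 0, 0],
  ],
  twist=[
    [0, 0, 0],
    [0, 0, 0],
    [0, 0, 0],
    [0, 0, 0],
    [0, 0, 0],
  ],
  gripper=[-1, -1, -1, -1, -1],
)

```text
time: 4.25
tool_pos: [0.5947, -0.0585, 0.2391]
ee_rot: [3.142, 0.001, 2.984]
wrist_force: [-0.2, -1.1, -0.1]
width: 0.0009
finger_force: 0.0
```

play_rows(
  translation=[
    [0, 0, 0.05],
    [0, 0, 0.05],
    [0, 0, 0.05],
    [0, 0, 0.025],
    [0, 0, 0],
    [0, 0, 0],
  ],
  twist=[
    [0, 0, 0],
    [0, 0, 0],
    [0, 0, 0],
    [0, 0, 0],
    [0, 0, 0],
    [0, 0, 0],
  ],
  gripper=[-1, -1, -1, -1, -1, -1],
)

```text
time: 4.85
tool_pos: [0.5946, -0.0584, 0.2316]
ee_rot: [3.142, -0.0, 2.984]
wrist_force: [-0.5, -0.4, -0.0]
width: 0.0002
finger_force: 0.0
```

play_rows(
  translation=[
    [0, 0, 0.025],
    [0, 0, 0.025],
    [0, 0, 0],
    [0, 0, 0],
  ],
  twist=[
    [0, 0, 0],
    [0, 0, 0],
    [0, 0, 0],
    [0, 0, 0],
  ],
  gripper=[-1, -1, -1, -1],
)

```text
time: 5.25
tool_pos: [0.5946, -0.0584, 0.2296]
ee_rot: [3.141, 0.0, 2.984]
wrist_force: [-0.1, 0.7, -0.1]
width: 0.0005
finger_force: 0.0
```

play_rows(
  translation=[
    [0, 0, 0.02],
    [0, 0, 0.02],
    [0, 0, 0],
    [0, 0, 0],
  ],
  twist=[
    [0, 0, 0],
    [0, 0, 0],
    [0, 0, 0],
    [0, 0, 0],
  ],
  gripper=[-1, -1, -1, -1],
)

```text
time: 5.65
tool_pos: [0.5946, -0.0583, 0.2284]
ee_rot: [3.142, 0.0, 2.984]
wrist_force: [-0.7, -0.4, 2.3]
width: 0.0005
finger_force: 1.1
```

play_rows(
  translation=[
    [0, 0, 0.015],
    [0, 0, 0],
    [0, 0, 0],
  ],
  twist=[
    [0, 0, 0],
    [0, 0, 0],
    [0, 0, 0],
  ],
  gripper=[-1, -1, -1],
)

```text
time: 5.95
tool_pos: [0.5946, -0.0584, 0.228]
ee_rot: [3.142, 0.0, 2.984]
wrist_force: [-1.9, -0.2, 4.7]
width: 0.0006
finger_force: 2.3
```

play_rows(
  translation=[
    [0, 0, 0.02],
    [0, 0, 0],
    [0, 0, 0],
  ],
  twist=[
    [0, 0, 0],
    [0, 0, 0],
    [0, 0, 0],
  ],
  gripper=[-1, -1, -1],
)

```text
time: 6.25
tool_pos: [0.5946, -0.0584, 0.2276]
ee_rot: [3.142, 0.001, 2.984]
wrist_force: [-2.9, 0.3, 7.9]
width: 0.0004
finger_force: 3.4
```

play_rows(
  translation=[
    [0.025, -0.005, 0],
    [0.05, 0, 0],
    [0.05, 0, 0],
    [0.08, 0, 0],
    [0.08, 0, 0],
    [0, 0, 0],
  ],
  twist=[
    [0, 0, 0],
    [0, 0, 0],
    [0, 0, 0],
    [0, 0, 0],
    [0, 0, 0],
    [0, 0, 0],
  ],
  gripper=[-1, -1, -1, -1, -1, -1],
)

```text
time: 6.85
tool_pos: [0.5837, -0.0569, 0.2278]
ee_rot: [-3.141, 0.004, 2.984]
wrist_force: [2.0, -0.2, 4.8]
width: 0.0006
finger_force: 2.9
```

play_rows(
  translation=[
    [0, 0, 0.01],
    [0.08, 0, 0.005],
    [0.08, 0, 0],
    [0.08, 0, 0],
    [0.08, 0, 0],
    [0.08, 0, 0],
    [0.08, 0, 0],
  ],
  twist=[
    [0, 0, 0],
    [0, 0, 0],
    [0, 0, 0],
    [0, 0, 0],
    [0, 0, 0],
    [0, 0, 0],
    [0, 0, 0],
  ],
  gripper=[-1, -1, -1, -1, -1, -1, -1],
)

```text
time: 7.55
tool_pos: [0.5653, -0.054, 0.2277]
ee_rot: [-3.141, 0.006, 2.984]
wrist_force: [4.1, -0.6, 6.0]
width: 0.0003
finger_force: 3.1
```

play_rows(
  translation=[
    [0.06, 0, 0.008],
    [0.08, 0, 0],
    [0.08, 0, 0],
    [0.08, 0, 0],
    [0.08, 0, 0],
    [0.08, 0, 0],
    [0, 0, 0],
    [0, 0, 0],
  ],
  twist=[
    [0, 0, 0],
    [0, 0, 0],
    [0, 0, 0],
    [0, 0, 0],
    [0, 0, 0],
    [0, 0, 0],
    [0, 0, 0],
    [0, 0, 0],
  ],
  gripper=[-1, -1, -1, -1, -1, -1, -1, -1],
)

```text
time: 8.35
tool_pos: [0.547, -0.0511, 0.2275]
ee_rot: [-3.141, 0.005, 2.984]
wrist_force: [2.6, 0.2, 7.6]
width: 0.0004
finger_force: 3.7
```

```bash
python3 - <<'E'
from h import *
im=robot.snapshot("scene")[:,:,::-1]
a=cv2.resize(im[200:340,230:440],None,fx=3.8,fy=3.8,interpolation=cv2.INTER_CUBIC)
cv2.imwrite("pics/near2.png",a)
o=robot.get_obs();print(o['tool_pos'],o['wrist_force'])
E
```

```text
[ 0.54705864 -0.05113877  0.22747155] [ 3.44590255 -0.87649663  7.35889129]
```

View pics/near2.png

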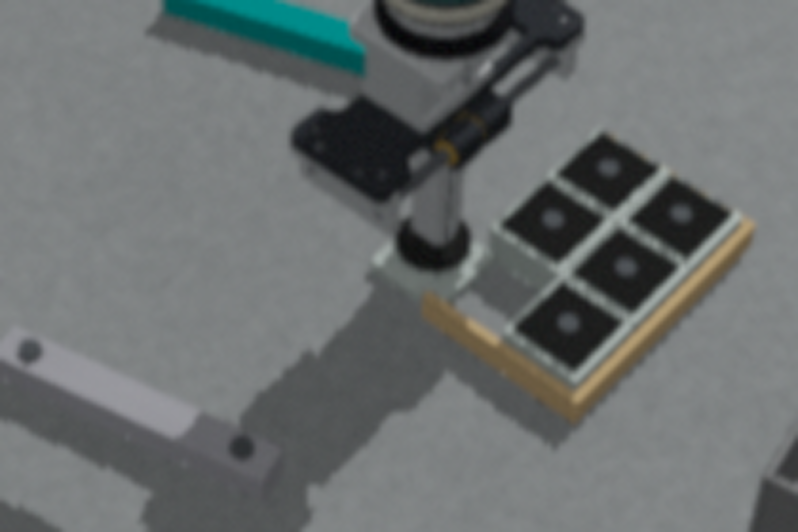

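play_rows(
  translation=[
    [0.08, 0, 0],
    [0.1, 0, 0],
    [0.12, 0, 0],
    [0.12, 0, 0],
    [0.12, 0, 0],
    [0.12, 0, 0],
    [0.12, 0, 0],
    [0.12, 0, 0],
  ],
  twist=[
    [0, 0, 0],
    [0, 0, 0],
    [0, 0, 0],
    [0, 0, 0],
    [0, 0, 0],
    [0, 0, 0],
    [0, 0, 0],
    [0, 0, 0],
  ],
  gripper=[-1, -1, -1, -1, -1, -1, -1, -1],
)

```text
time: 9.2
tool_pos: [0.5117, -0.0455, 0.2276]
ee_rot: [-3.141, 0.007, 2.984]
wrist_force: [3.4, -1.0, 6.9]
width: 0.0003
finger_force: 3.4
```

play_rows(
  translation=[
    [0.12, 0, 0],
    [0.12, 0, 0],
    [0.12, 0, 0],
    [0.12, 0, 0],
    [0.12, 0, 0],
    [0.12, 0, 0],
    [0.06, 0, 0],
    [0, 0, 0],
  ],
  twist=[
    [0, 0, 0],
    [0, 0, 0],
    [0, 0, 0],
    [0, 0, 0],
    [0, 0, 0],
    [0, 0, 0],
    [0, 0, 0],
    [0, 0, 0],
  ],
  gripper=[-1, -1, -1, -1, -1, -1, -1, -1],
)

```text
time: 10.0
tool_pos: [0.4807, -0.0406, 0.2275]
ee_rot: [-3.141, 0.006, 2.984]
wrist_force: [2.5, -0.4, 7.7]
width: 0.0006
finger_force: 3.7
```

play_rows(
  translation=[
    [0.1, 0, 0],
    [0.12, 0, 0],
    [0.12, 0, 0],
    [0.12, 0, 0],
    [0.12, 0, 0],
    [0.06, 0, 0],
    [0, 0, 0],
    [0, 0, 0],
  ],
  twist=[
    [0, 0, 0],
    [0, 0, 0],
    [0, 0, 0],
    [0, 0, 0],
    [0, 0, 0],
    [0, 0, 0],
    [0, 0, -0.2],
    [0, 0, -0.3],
  ],
  gripper=[-1, -1, -1, -1, -1, -1, -1, -1],
)

```text
time: 10.8
tool_pos: [0.4554, -0.0365, 0.2274]
ee_rot: [-3.141, 0.005, 3.035]
wrist_force: [2.1, -0.9, 7.9]
width: 0.0005
finger_force: 4.0
```

play_rows(
  translation=[
    [0, 0, 0],
    [0, 0, 0],
    [0, 0, 0],
    [0, 0, 0],
    [0, 0, 0],
    [0, 0, 0],
    [0, 0, 0],
    [0, 0, 0],
  ],
  twist=[
    [0, 0, -0.3],
    [0, 0, -0.3],
    [0, 0, -0.3],
    [0, 0, -0.3],
    [0, 0, -0.3],
    [0, 0, -0.3],
    [0, 0, 0],
    [0, 0, 0],
  ],
  gripper=[-1, -1, -1, -1, -1, -1, -1, -1],
)

```text
time: 11.6
tool_pos: [0.4551, -0.0365, 0.2272]
ee_rot: [-3.141, 0.003, -3.07]
wrist_force: [0.2, 0.2, 8.6]
width: 0.0008
finger_force: 4.5
```

```bash
python3 - <<'E'
from h import *
im=robot.snapshot("scene")[:,:,::-1]
a=cv2.resize(im[180:340,210:420],None,fx=3.7,fy=3.7,interpolation=cv2.INTER_CUBIC)
cv2.imwrite("pics/near3.png",a)
o=robot.get_obs();print(o['tool_pos'],o['ee_rot'],o['wrist_force'])
E
```

```text
[ 0.45506062 -0.03644487  0.22718897] [-3.14073744e+00  2.82635945e-03 -3.06950342e+00] [ 0.74164744 -0.1663971   8.96668016]
```

View pics/near3.png

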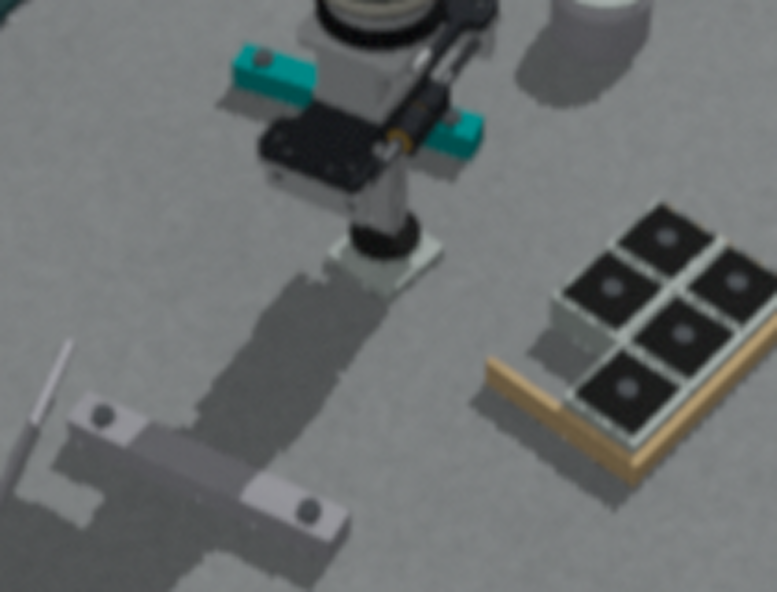

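```bash
python3 - <<'E'
from h import *
f=lambda p,z:back("scene",np.array(p)/3.7+[209.6,179.6],z)[:,:2]
A=f([(330,256),(390,288),(442,243)],.010);print(A)
for i,j in((0,1),(1,2)): d=A[j]-A[i];print(np.arctan2(d[1],d[0]),np.hypot(*d))
B=f([(82,393),(352,510)],.024);d=B[1]-B[0];print(B,np.arctan2(d[1],d[0]))
E
```

```text
[[ 0.43229115 -0.06699851]
 [ 0.47895398 -0.06827516]
 [ 0.48643346 -0.01920793]]
-0.027352305997990427 0.046680294562853865
1.4195274357835486 0.04963401887166522
[[ 0.37604687 -0.24386791]
 [ 0.55697199 -0.2249708 ]] 0.10406977698977542
```

play_rows(
  translation=[
    [0, -0.05, 0],
    [0, -0.1, 0],
    [0, -0.12, 0],
    [0, -0.12, 0],
    [0, -0.12, 0],
    [0, -0.12, 0],
    [0, -0.12, 0],
    [0, -0.12, 0],
  ],
  twist=[
    [0, 0, 0],
    [0, 0, 0],
    [0, 0, 0],
    [0, 0, 0],
    [0, 0, 0],
    [0, 0, 0],
    [0, 0, 0],
    [0, 0, 0],
  ],
  gripper=[-1, -1, -1, -1, -1, -1, -1, -1],
)

```text
time: 12.45
tool_pos: [0.4571, -0.0697, 0.2269]
ee_rot: [3.137, 0.001, -3.069]
wrist_force: [-1.2, 6.5, 10.7]
width: -0.0
finger_force: 5.4
```

play_rows(
  translation=[
    [0, -0.12, 0],
    [0, -0.12, 0],
    [0, -0.12, 0],
    [0, -0.12, 0],
    [0, -0.12, 0],
    [0, -0.12, 0],
    [0, -0.12, 0],
    [0, -0.12, 0],
  ],
  twist=[
    [0, 0, 0],
    [0, 0, 0],
    [0, 0, 0],
    [0, 0, 0],
    [0, 0, 0],
    [0, 0, 0],
    [0, 0, 0],
    [0, 0, 0],
  ],
  gripper=[-1, -1, -1, -1, -1, -1, -1, -1],
)

```text
time: 13.25
tool_pos: [0.4598, -0.108, 0.2268]
ee_rot: [3.137, 0.001, -3.069]
wrist_force: [-0.6, 6.2, 10.8]
width: 0.0006
finger_force: 5.6
```

play_rows(
  translation=[
    [0, -0.12, -0.01],
    [0, -0.12, 0],
    [0, -0.12, 0],
    [0, -0.12, 0],
    [0, -0.12, 0],
    [0, -0.12, 0],
    [0, 0, 0],
    [0, 0, 0],
  ],
  twist=[
    [0, 0, 0],
    [0, 0, 0],
    [0, 0, 0],
    [0, 0, 0],
    [0, 0, 0],
    [0, 0, 0],
    [0, 0, 0],
    [0, 0, 0],
  ],
  gripper=[-1, -1, -1, -1, -1, -1, -1, -1],
)

```text
time: 14.05
tool_pos: [0.4618, -0.1371, 0.227]
ee_rot: [3.138, 0.0, -3.069]
wrist_force: [-1.0, 3.9, 9.2]
width: 0.0003
finger_force: 5.0
```

```bash
python3 - <<'E'
from h import *
im=robot.snapshot("scene")[:,:,::-1]
a=cv2.resize(im[220:340,210:330],None,fx=4.9,fy=4.9,interpolation=cv2.INTER_CUBIC)
cv2.imwrite("pics/near4.png",a)
o=robot.get_obs();print(o['tool_pos'],o['ee_rot'],o['wrist_force'])
print((proj("scene",[[*(o['tool_pos'][:2]),.028]])-[209.6,219.6])*4.9)
E
```

```text
[ 0.46182589 -0.13711031  0.22703825] [ 3.13839634e+00  3.57930792e-04 -3.06932012e+00] [-0.78205282  4.14847592 10.28656829]
[[401.77433173 242.71531256]]
```

View pics/near4.png

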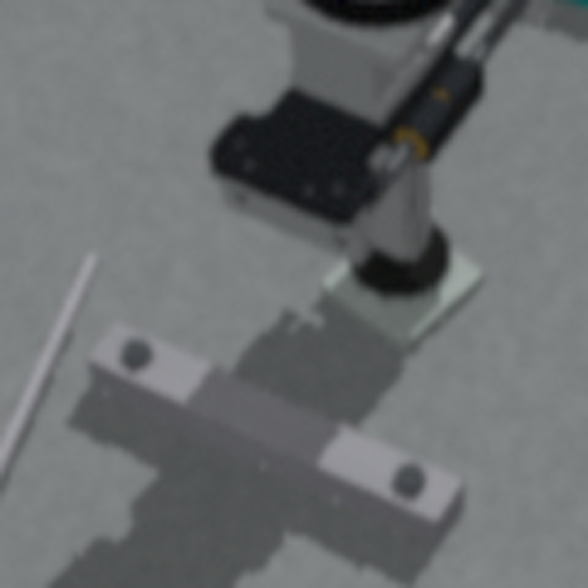

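```bash
python3 - <<'E'
from h import *
f=lambda p,z:back("scene",np.array(p)/4.9+[209.6,219.6],z)[:,:2]
A=f([(322,286),(408,340),(483,270)],.010);print(A)
for i,j in((0,1),(1,2)): d=A[j]-A[i];print(np.arctan2(d[1],d[0]),np.hypot(*d))
B=f([(115,325),(462,485)],.024);d=B[1]-B[0];print(B,np.arctan2(d[1],d[0]))
p=np.array([.4618,-.1371])
for y in(-.157,-.05,.072):
  c=[[-.027,-.027],[.027,-.027],[.027,.027]]@np.array([[np.cos(y),np.sin(y)],[-np.sin(y),np.cos(y)]])+p
  print(y,((proj("scene",np.c_[c,[.01]*3])-[209.6,219.6])*4.9).round().tolist())
E
```

```text
[[ 0.43667679 -0.1665335 ]
 [ 0.48749554 -0.17018654]
 [ 0.49378631 -0.11876726]]
-0.07176035931018225 0.050949874883770285
1.44905865669085 0.05180266332792407
[[ 0.37865318 -0.24254654]
 [ 0.55706379 -0.22827187]] 0.07984015264749904
-0.157 [[321.0, 270.0], [405.0, 334.0], [486.0, 263.0]]
-0.05 [[321.0, 277.0], [414.0, 333.0], [485.0, 256.0]]
0.072 [[323.0, 285.0], [424.0, 331.0], [483.0, 248.0]]
```

play_rows(
  translation=[
    [0, -0.1, -0.005],
    [0, -0.12, 0],
    [0, -0.12, 0],
    [0, -0.12, 0],
    [0, -0.12, 0],
    [0, -0.12, 0],
    [0, -0.12, 0],
    [0, -0.12, 0],
  ],
  twist=[
    [0, 0, 0],
    [0, 0, 0],
    [0, 0, 0],
    [0, 0, 0],
    [0, 0, 0],
    [0, 0, 0],
    [0, 0, 0],
    [0, 0, 0],
  ],
  gripper=[-1, -1, -1, -1, -1, -1, -1, -1],
)

```text
time: 14.9
tool_pos: [0.4645, -0.1742, 0.227]
ee_rot: [3.137, -0.0, -3.069]
wrist_force: [-0.3, 5.7, 10.3]
width: -0.0
finger_force: 5.0
```

play_rows(
  translation=[
    [0, -0.12, 0],
    [0, -0.12, 0],
    [0, -0.1, 0],
    [0, 0, 0],
    [0, 0, 0],
  ],
  twist=[
    [0, 0, 0],
    [0, 0, 0],
    [0, 0, 0],
    [0, 0, 0],
    [0, 0, 0],
  ],
  gripper=[-1, -1, -1, -1, -1],
)

```text
time: 15.4
tool_pos: [0.4654, -0.1881, 0.2271]
ee_rot: [3.138, -0.0, -3.069]
wrist_force: [0.4, 4.0, 9.6]
width: 0.0002
finger_force: 4.8
```

play_rows(
  translation=[
    [0, -0.05, 0],
    [0, -0.05, 0],
    [0, -0.05, 0],
    [0, -0.05, 0],
    [0, 0, 0],
  ],
  twist=[
    [0, 0, 0],
    [0, 0, 0],
    [0, 0, 0],
    [0, 0, 0],
    [0, 0, 0],
  ],
  gripper=[-1, -1, -1, -1, -1],
)

```text
time: 15.9
tool_pos: [0.466, -0.1958, 0.227]
ee_rot: [3.137, -0.0, -3.069]
wrist_force: [-0.2, 5.3, 10.1]
width: 0.0004
finger_force: 5.0
```

play_rows(
  translation=[
    [0, -0.04, 0],
    [0, -0.04, 0],
    [0, 0, 0],
    [0, 0, 0],
  ],
  twist=[
    [0, 0, 0],
    [0, 0, 0],
    [0, 0, 0],
    [0, 0, 0],
  ],
  gripper=[-1, -1, -1, -1],
)

```text
time: 16.3
tool_pos: [0.466, -0.1976, 0.2267]
ee_rot: [3.132, -0.001, -3.069]
wrist_force: [-0.9, 10.4, 11.0]
width: 0.0005
finger_force: 5.8
```

play_rows(
  translation=[
    [0, 0, 0],
    [0, 0, 0],
    [0, 0, 0],
    [0, 0, 0],
    [0, 0, 0],
    [0, 0, 0],
    [0, 0, 0],
    [0, 0, 0],
  ],
  twist=[
    [0, 0, -0.4],
    [0, 0, -0.4],
    [0, 0, -0.4],
    [0, 0, -0.4],
    [0, 0, -0.4],
    [0, 0, -0.4],
    [0, 0, 0],
    [0, 0, 0],
  ],
  gripper=[-1, -1, -1, -1, -1, -1, -1, -1],
)

```text
time: 17.1
tool_pos: [0.4662, -0.1993, 0.2271]
ee_rot: [3.139, 0.0, -2.829]
wrist_force: [-1.2, 3.7, 10.1]
width: -0.0001
finger_force: 4.9
```

```bash
python3 - <<'E'
from h import *
im=robot.snapshot("scene")[:,:,::-1]
a=cv2.resize(im[220:340,210:330],None,fx=4.9,fy=4.9,interpolation=cv2.INTER_CUBIC)
cv2.imwrite("pics/near5.png",a)
o=robot.get_obs();print(o['tool_pos'],o['ee_rot'],o['wrist_force'],o['wrist_torque'])
E
```

```text
[ 0.46616108 -0.19929552  0.22706017] [ 3.13842294e+00  3.83474791e-04 -2.82931281e+00] [-0.9208158   3.51366975  9.84935993] [ 0.73251375  0.17137762 -0.05136649]
```

View pics/near5.png

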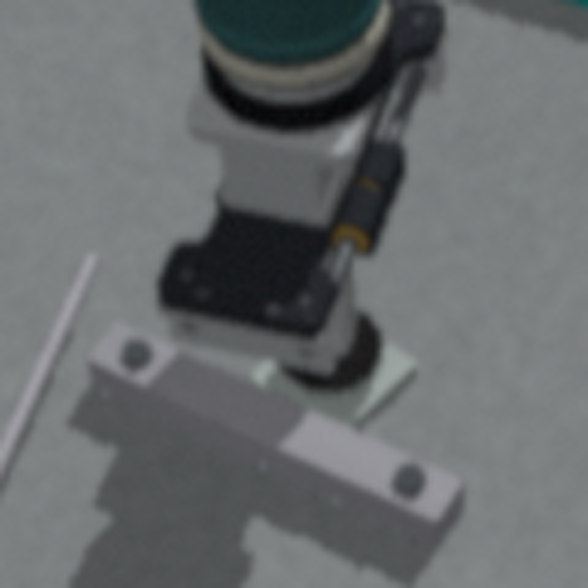

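play_rows(
  translation=[
    [0.006, -0.025, 0],
    [0.006, -0.025, 0],
    [0, 0, 0],
    [0, 0, 0],
  ],
  twist=[
    [0, 0, 0],
    [0, 0, 0],
    [0, 0, 0],
    [0, 0, 0],
  ],
  gripper=[-1, -1, -1, -1],
)

```text
time: 17.55
tool_pos: [0.4662, -0.2003, 0.2268]
ee_rot: [3.135, 0.001, -2.829]
wrist_force: [-1.3, 7.2, 10.4]
width: 0.0005
finger_force: 5.5
```

play_rows(
  translation=[
    [0.006, -0.025, 0],
    [0, 0, 0],
    [0, 0, 0],
    [0, 0, 0],
    [0, 0, 0],
    [0, 0, 0],
    [0, 0, 0],
    [0, 0, 0],
  ],
  twist=[
    [0, 0, 0],
    [0, 0, 0],
    [0, 0, -0.3],
    [0, 0, -0.3],
    [0, 0, -0.3],
    [0, 0, 0],
    [0, 0, 0],
    [0, 0, 0],
  ],
  gripper=[-1, -1, -1, -1, -1, -1, -1, -1],
)

```text
time: 18.35
tool_pos: [0.4661, -0.2016, 0.2268]
ee_rot: [3.135, 0.0, -2.739]
wrist_force: [-1.8, 5.9, 11.5]
width: 0.0006
finger_force: 5.5
```

play_rows(
  translation=[
    [0, 0, -0.03],
    [0, 0, -0.05],
    [0, 0, -0.2],
    [0, 0, -0.7],
    [0, 0, -1],
    [0, 0.7, -0.7],
    [0, 1, 0],
    [0, 1, 0],
  ],
  twist=[
    [0, 0, 0],
    [0, 0, 0],
    [0, 0, 0],
    [0, 0, 0],
    [0, 0, 0],
    [0, 0, 0],
    [0, 0, 0],
    [0, 0, 0],
  ],
  gripper=[-1, -1, -1, -1, -1, -1, -1, -1],
)

```text
time: 19.15
tool_pos: [0.4237, -0.1035, 0.3343]
ee_rot: [-3.141, 0.0, -2.741]
wrist_force: [0.2, 0.0, -0.3]
width: 0.0004
finger_force: 0.0
```

play_rows(
  translation=[
    [0, 1, 0],
    [0, 1, 0],
    [0, 1, 0],
    [0, 1, 0],
    [0, 0, 0],
  ],
  twist=[
    [0, 0, 0],
    [0, 0, 0],
    [0, 0, 0],
    [0, 0, 0],
    [0, 0, 0],
  ],
  gripper=[-1, -1, -1, -1, -1],
)

```text
time: 19.65
tool_pos: [0.3598, 0.046, 0.333]
ee_rot: [3.14, -0.001, -2.733]
wrist_force: [-0.1, 0.0, -0.1]
width: 0.0007
finger_force: 0.0
```

```bash
python3 - <<'E'
from h import *
t=robot.snapshot("top")[:,:,::-1];s=robot.snapshot("scene")[:,:,::-1]
a=cv2.resize(t[210:295,375:435],None,fx=6.5,fy=6.5,interpolation=cv2.INTER_CUBIC)
b=cv2.resize(s[275:340,225:310],None,fx=4.7,fy=4.7,interpolation=cv2.INTER_CUBIC)
c=np.zeros((560,800,3),np.uint8);c[:a.shape[0],:a.shape[1]]=a;c[:b.shape[0],395:395+b.shape[1]]=b
cv2.imwrite("pics/done.png",c)
print(robot.spot_point("foot","top"),robot.get_obs()['tool_pos'])
E
```

```text
[{'centre': [0.4635, -0.2038, -0.0004], 'score': 0.68}] [0.36171183 0.04289921 0.33330211]
```

View pics/done.png

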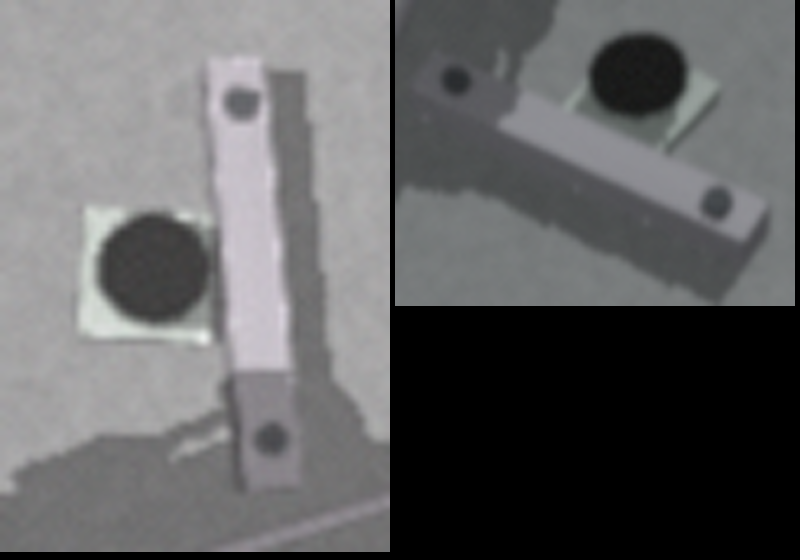

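```bash
python3 - <<'E'
from h import *
f=lambda p,z:back("top",np.array(p)/6.5+[374.6,209.6],z)[:,:2]
print("cap",f([(155,268)],.027))
A=f([(84,205),(79,335),(209,344)],.010)
for i,j in((1,0),(1,2)): d=A[j]-A[i];print(A[i],np.arctan2(d[1],d[0]),np.hypot(*d))
B=f([(207,58),(241,490),(265,58),(300,487)],.024);print(B)
for i in(0,2): d=B[i]-B[i+1];print(np.arctan2(d[1],d[0]))
E
```

```text
cap [[ 0.46610077 -0.19846176]]
[ 0.43974789 -0.16938298] -0.034721879469958056 0.05486315314051159
[ 0.43974789 -0.16938298] -1.6168437959722355 0.05390218304146615
[[ 0.55553981 -0.22059874]
 [ 0.37610411 -0.23369806]
 [ 0.55607485 -0.24470361]
 [ 0.3779105  -0.25762557]]
0.07287357858102061
0.07240155001636489
```

play_rows(
  translation=[
    [0, 0, 0],
    [0, 0, 0],
    [0, 0, 0],
    [0, 0, 0],
    [0, 0, 0],
    [0, 0, 0],
  ],
  twist=[
    [0, 0, 0.65],
    [0, 0, 0.65],
    [0, 0, 0.65],
    [0, 0, 0.65],
    [0, 0, 0.7],
    [0, 0, 0],
  ],
  gripper=[-1, -1, -1, -1, -1, -1],
)

```text
time: 20.4
tool_pos: [0.3623, 0.0419, 0.3333]
ee_rot: [-3.141, -0.001, -3.072]
wrist_force: [-0.4, 0.0, -0.2]
width: 0.0006
finger_force: 0.0
```

play_rows(
  translation=[
    [-0.24, -0.77, 0],
    [-0.24, -0.77, 0],
    [-0.24, -0.77, 0],
    [-0.24, -0.77, 0],
    [-0.24, -0.77, 0],
    [-0.24, -0.77, 0],
    [-0.24, -0.77, 0],
    [-0.24, -0.77, 0],
  ],
  twist=[
    [0, 0, 0],
    [0, 0, 0],
    [0, 0, 0],
    [0, 0, 0],
    [0, 0, 0],
    [0, 0, 0],
    [0, 0, 0],
    [0, 0, 0],
  ],
  gripper=[-1, -1, -1, -1, -1, -1, -1, -1],
)

```text
time: 21.2
tool_pos: [0.4562, -0.1997, 0.3331]
ee_rot: [3.141, -0.001, -3.07]
wrist_force: [0.7, -0.1, 0.3]
width: 0.0002
finger_force: 0.0
```

play_rows(
  translation=[
    [0, 0, 0.6],
    [0, 0, 0.8],
    [0, 0, 0.6],
    [0, 0, 0.2],
    [0, 0, 0],
    [0, 0, 0],
    [0, 0, 0],
  ],
  twist=[
    [0, 0, 0],
    [0, 0, 0],
    [0, 0, 0],
    [0, 0, 0],
    [0, 0, 0],
    [0, 0, 0],
    [0, 0, 0],
  ],
  gripper=[-1, -1, -1, -1, -1, -1, -1],
)

```text
time: 21.9
tool_pos: [0.4567, -0.1974, 0.2473]
ee_rot: [-3.14, 0.003, -3.069]
wrist_force: [-0.4, 0.2, 0.5]
width: 0.0006
finger_force: 0.0
```

play_rows(
  translation=[
    [0, 0, 0.15],
    [0, 0, 0.15],
    [0, 0, 0.05],
    [0, 0, 0],
    [0, 0, 0],
    [0, 0, 0],
  ],
  twist=[
    [0, 0, 0],
    [0, 0, 0],
    [0, 0, 0],
    [0, 0, 0],
    [0, 0, 0],
    [0, 0, 0],
  ],
  gripper=[-1, -1, -1, -1, -1, -1],
)

```text
time: 22.5
tool_pos: [0.4562, -0.197, 0.2317]
ee_rot: [-3.142, 0.0, -3.069]
wrist_force: [0.1, -0.6, 0.7]
width: 0.0005
finger_force: 0.0
```

play_rows(
  translation=[
    [0, 0, 0.035],
    [0, 0, 0.03],
    [0, 0, 0.02],
    [0, 0, 0.015],
    [0, 0, 0],
    [0, 0, 0],
  ],
  twist=[
    [0, 0, 0],
    [0, 0, 0],
    [0, 0, 0],
    [0, 0, 0],
    [0, 0, 0],
    [0, 0, 0],
  ],
  gripper=[-1, -1, -1, -1, -1, -1],
)

```text
time: 23.1
tool_pos: [0.4561, -0.1969, 0.228]
ee_rot: [-3.142, 0.0, -3.069]
wrist_force: [-1.3, 1.1, 4.3]
width: 0.0001
finger_force: 2.2
```

Press a little more, then push toward the bar.

play_rows(
  translation=[
    [0, 0, 0.015],
    [0, -0.03, 0],
    [0, -0.03, 0],
    [0, -0.03, 0],
    [0, -0.02, 0],
    [0, 0, 0],
    [0, 0, 0],
  ],
  twist=[
    [0, 0, 0],
    [0, 0, 0],
    [0, 0, 0],
    [0, 0, 0],
    [0, 0, 0],
    [0, 0, 0],
    [0, 0, 0],
  ],
  gripper=[-1, -1, -1, -1, -1, -1, -1],
)

```text
time: 23.8
tool_pos: [0.4563, -0.1999, 0.2273]
ee_rot: [3.136, -0.0, -3.069]
wrist_force: [-2.1, 5.9, 8.9]
width: 0.0008
finger_force: 4.1
```

play_rows(
  translation=[
    [0, -0.03, 0],
    [0, -0.02, 0],
    [0, 0, 0],
    [0, 0, 0],
  ],
  twist=[
    [0, 0, 0],
    [0, 0, 0],
    [0, 0, 0],
    [0, 0, 0],
  ],
  gripper=[-1, -1, -1, -1],
)

```text
time: 24.2
tool_pos: [0.4565, -0.2019, 0.2274]
ee_rot: [3.137, -0.0, -3.069]
wrist_force: [-2.5, 5.6, 8.3]
width: 0.0001
finger_force: 4.0
```

play_rows(
  translation=[
    [0, -0.03, 0],
    [0, -0.02, 0],
    [0, 0, 0],
    [0, 0, 0],
  ],
  twist=[
    [0, 0, 0],
    [0, 0, 0],
    [0, 0, 0],
    [0, 0, 0],
  ],
  gripper=[-1, -1, -1, -1],
)

```text
time: 24.6
tool_pos: [0.4567, -0.2039, 0.2273]
ee_rot: [3.137, -0.0, -3.069]
wrist_force: [-3.1, 6.3, 8.5]
width: 0.0006
finger_force: 4.0
```

play_rows(
  translation=[
    [0, -0.03, 0],
    [0, -0.02, 0],
    [0, 0, 0],
    [0, 0, 0],
  ],
  twist=[
    [0, 0, 0],
    [0, 0, 0],
    [0, 0, 0],
    [0, 0, 0],
  ],
  gripper=[-1, -1, -1, -1],
)

```text
time: 25.0
tool_pos: [0.4568, -0.2054, 0.2273]
ee_rot: [3.135, -0.0, -3.069]
wrist_force: [-2.0, 8.2, 8.7]
width: 0.0006
finger_force: 4.2
```

```bash
python3 - <<'E'
from h import *
t=robot.snapshot("top")[:,:,::-1];s=robot.snapshot("scene")[:,:,::-1]
a=cv2.resize(t[210:295,375:435],None,fx=6.5,fy=6.5,interpolation=cv2.INTER_CUBIC)
b=cv2.resize(s[275:340,225:310],None,fx=4.7,fy=4.7,interpolation=cv2.INTER_CUBIC)
c=np.zeros((560,800,3),np.uint8);c[:a.shape[0],:a.shape[1]]=a;c[:b.shape[0],395:395+b.shape[1]]=b
cv2.imwrite("pics/chk.png",c)
E
```

```text
(no output)
```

View pics/chk.png

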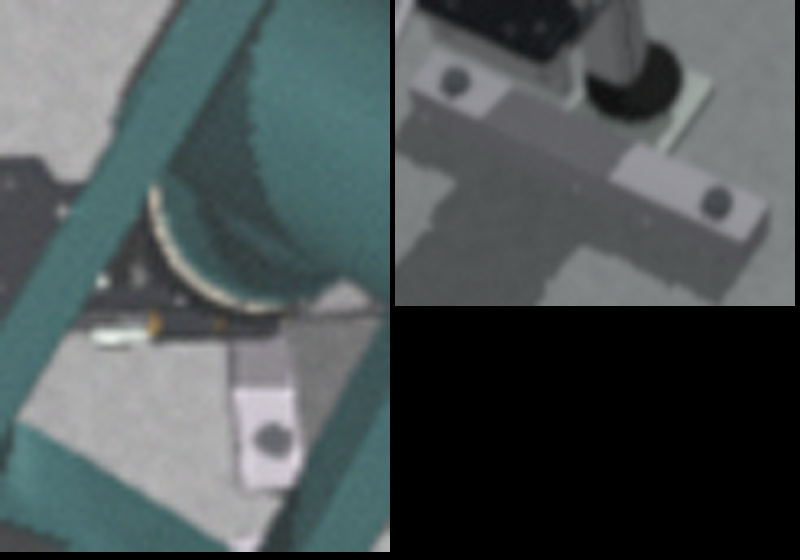

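play_rows(
  translation=[
    [0, 0, -0.03],
    [0, 0, -0.05],
    [0, 0, -0.2],
    [0, 0, -0.7],
    [0, 0, -1],
    [0, 0.7, -0.7],
    [0, 1, 0],
    [0, 1, 0],
  ],
  twist=[
    [0, 0, 0],
    [0, 0, 0],
    [0, 0, 0],
    [0, 0, 0],
    [0, 0, 0],
    [0, 0, 0],
    [0, 0, 0],
    [0, 0, 0],
  ],
  gripper=[-1, -1, -1, -1, -1, -1, -1, -1],
)

```text
time: 25.9
tool_pos: [0.4492, -0.0993, 0.336]
ee_rot: [-3.14, 0.004, -3.072]
wrist_force: [0.0, -0.3, -0.7]
width: 0.0006
finger_force: 0.0
```

play_rows(
  translation=[
    [0.4, 1, 0],
    [0.4, 1, 0],
    [0.4, 1, 0],
    [0.4, 1, 0],
    [0, 0, 0],
  ],
  twist=[
    [0, 0, 0],
    [0, 0, 0],
    [0, 0, 0],
    [0, 0, 0],
    [0, 0, 0],
  ],
  gripper=[-1, -1, -1, -1, -1],
)

```text
time: 26.4
tool_pos: [0.3719, 0.0583, 0.3345]
ee_rot: [3.14, 0.001, -3.063]
wrist_force: [-0.4, -0.5, 0.0]
width: 0.0003
finger_force: 0.0
```

```bash
python3 - <<'E'
from h import *
im=robot.snapshot("top")[:,:,::-1].copy();cv2.imwrite("pics/end.png",im)
def edge(img,cols,rows,sgn,horiz):
    g=cv2.GaussianBlur(img[:,:,1].astype(float),(0,0),.8);P=[]
    for k in (rows if horiz else cols):
        ln=(g[k,cols[0]:cols[-1]+1] if horiz else g[rows[0]:rows[-1]+1,k])
        d=np.gradient(ln)*sgn;i=int(d[1:-1].argmax())+1
        den=d[i-1]-2*d[i]+d[i+1];o=i+(0.5*(d[i-1]-d[i+1])/den if den else 0)
        P.append((cols[0]+o,k) if horiz else (k,rows[0]+o))
    return np.array(P)
def ang(P,z):
    w=back("top",P,z)[:,:2]*1000
    vx,vy,x,y=cv2.fitLine(np.float32(w),cv2.DIST_HUBER,0,.5,.01).ravel();return round(float(np.arctan2(vy,vx)),3),np.round([x,y],1)
for n in("done0","end"):
    if n=="done0": continue
    print("left edge", ang(edge(im,range(382,394),range(244,261),+1,True),.010))
    print("bottom edge",ang(edge(im,range(389,404),range(256,268),-1,False),.010))
    print("bar left (below foot)",ang(edge(im,range(404,416),range(222,240),+1,True),.024))
print(im[240:272:2,384:412:1,1])
E
```

```text
left edge (0.099, array([ 462.9, -173. ], dtype=float32))
bottom edge (-1.543, array([ 437.9, -197.3], dtype=float32))
bar left (below foot) (0.057, array([ 519.2, -224.1], dtype=float32))
[[162 162 163 165 163 166 166 163 164 167 166 166 166 168 166 168 167 168
  167 165 168 170 161 145 162 184 194 195]
 [165 167 165 159 166 177 178 176 178 189 187 183 166 140 136 139 145 139
  164 185 193 205 212 180 154 178 191 194]
 [163 163 162 150 194 214 215 216 214 205 160 106  82  70  65  66  67  66
   76  93 111 135 149 158 151 177 191 195]
 [161 165 164 162 198 214 211 203 158  97  68  60  64  68  67  66  66  66
   63  64  64  64  91 144 127 168 193 194]
 [166 164 162 156 197 213 201 143  78  61  69  64  62  66  66  68  68  65
   67  67  64  67  66  85  97 183 197 196]
 [164 166 171 171 189 209 179 114  68  63  66  66  68  65  67  66  67  67
   65  63  65  66  66  62  83 155 189 194]
 [166 167 165 162 174 202 197 130  70  63  64  68  66  65  66  65  60  66
   68  66  66  65  63  67  83 123 178 195]
 [163 163 163 161 161 195 197 136  79  61  66  62  67  66  63  64  66  64
   65  67  62  67 
[... 261 characters left out ...]
164 164 167 162 156 202 217 217 215 217 219 217 204 192 180 161 155 160
  169 178 179 179 176 180 176 149 180 197]
 [165 162 159 158 158 173 194 207 207 205 187 181 177 167 164 154 142 140
  142 139 136 132 135 138 136 138 162 190]
 [164 166 166 169 162 161 159 161 163 163 163 164 164 163 164 167 163 165
  162 164 164 164 167 165 163 147 151 184]
 [160 164 165 166 164 165 165 169 165 167 166 164 163 164 168 170 168 166
  164 161 165 162 163 164 166 152 143 181]
 [165 165 165 166 164 165 166 165 166 164 163 163 162 164 167 171 169 165
  165 164 166 166 167 165 165 155 136 177]
 [164 165 167 169 168 164 164 163 164 163 166 168 168 166 164 168 167 167
  162 168 166 168 172 173 169 160 139 175]]
```

```bash
python3 - <<'E'
from h import *
ims=[robot.snapshot("top")[:,:,1].astype(float) for _ in range(4)];g=np.mean(ims,0)
def cross(r,c0,c1,bg,fg):
    a=g[r,c0:c1];x=(np.clip((a-bg)/(fg-bg),0,1)).sum();return c1-.5-x
def fit(P,z):
    w=back("top",P,z)[:,:2]*1000;p,c=np.polyfit(w[:,0],w[:,1],1,cov=True);return round(np.arctan(p[0]),3),round(c[0,0]**.5,3)
print("left",fit([(cross(r,384,391,163,214),r) for r in list(range(245,247))+list(range(256,261))],.01),fit([(cross(r,384,390,163,210),r) for r in range(244,261)],.01))
i0=cv2.imread("pics/top0.png")[158:222,288:372].astype(int);i1=robot.snapshot("top")[158:222,288:372,::-1].astype(int)
d=np.abs(i1-i0).max(2);print("rack diff px",[(x+288,y+158) for y,x in np.argwhere(d>40)][:60],(d>40).sum())
E
```

```text
left (np.float64(0.07), np.float64(0.013)) (np.float64(0.086), np.float64(0.013))
rack diff px [(np.int64(347), np.int64(195)), (np.int64(348), np.int64(195)), (np.int64(344), np.int64(196)), (np.int64(345), np.int64(196)), (np.int64(346), np.int64(196)), (np.int64(347), np.int64(196)), (np.int64(348), np.int64(196)), (np.int64(349), np.int64(196)), (np.int64(350), np.int64(196)), (np.int64(351), np.int64(196)), (np.int64(343), np.int64(197)), (np.int64(344), np.int64(197)), (np.int64(345), np.int64(197)), (np.int64(346), np.int64(197)), (np.int64(347), np.int64(197)), (np.int64(348), np.int64(197)), (np.int64(349), np.int64(197)), (np.int64(350), np.int64(197)), (np.int64(351), np.int64(197)), (np.int64(352), np.int64(197)), (np.int64(353), np.int64(197)), (np.int64(341), np.int64(198)), (np.int64(342), np.int64(198)), (np.int64(343), np.int64(198)), (np.int64(344), np.int64(198)), (np.int64(345), np.int64(198)), (np.int64(346), np.int64(198)), (np.int64(347), np.int64(198)), (np.int64(348), np.int64(198)), (np.int64(349), np.int64(198)), (np.int64(350), np.int64(198)), (np.int64(35
[... 219 characters left out ...]
64(344), np.int64(199)), (np.int64(345), np.int64(199)), (np.int64(346), np.int64(199)), (np.int64(347), np.int64(199)), (np.int64(348), np.int64(199)), (np.int64(349), np.int64(199)), (np.int64(350), np.int64(199)), (np.int64(351), np.int64(199)), (np.int64(352), np.int64(199)), (np.int64(353), np.int64(199)), (np.int64(354), np.int64(199)), (np.int64(355), np.int64(199)), (np.int64(340), np.int64(200)), (np.int64(341), np.int64(200)), (np.int64(342), np.int64(200)), (np.int64(343), np.int64(200)), (np.int64(344), np.int64(200)), (np.int64(345), np.int64(200)), (np.int64(346), np.int64(200)), (np.int64(347), np.int64(200)), (np.int64(348), np.int64(200)), (np.int64(349), np.int64(200))] 242
```

Foot yaw (0.07–0.09) now matches the bar's (0.072) within noise, its outer face is 66 mm from the bar's centre line, and nothing else in the rack has changed. I'm handing it in.

```bash
python3 -c "
from bench import robot
print(robot.close_job())"
```

```text
the job is handed in; nothing more can be done
None
```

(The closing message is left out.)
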